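# Open the childproofed bench cupboard

## Task

Open the little white cupboard on the bench. Its door has a safety catch inside: pull the door by its handle until the catch stops it a hand's breadth ajar, then reach down into the gap behind the door, push the catch down and, keeping it down, draw the door past it. Swing the door wide open, square to the cupboard's front or further, let go of everything, and leave the canister and loaf tin on top, and the scraper and rolling pin on the bench, where they are.

Things in the scene. Friction and masses are not known exactly. Their poses are not given: they have to be found in the camera images.
- cupboard: white enamelled bench cupboard, fixed, 180 mm deep (its x), 300 wide (y), 200 high, one door in its front (-x) face. Origin: centre of the footprint at bench height; x points from front to back, z up. The front edge of its top lies at x = -90 mm. Its yaw is within 0.3 rad of the bench's.
- door (a joint): opening angle of the door, rad: 0 shut, grows as the free edge swings out to -x of the cupboard (clockwise seen from above), stop at 1.9. It starts nearly shut. The catch stops it at about 0.3 rad unless pressed. The hinge is lightly stiff (about 0.1 N m): the door stays where it is left.
- hinge (a point): point on the door's upright hinge axis, at its left end (+y of the cupboard), in the plane of its inner face, level with its top edge (198 mm above the bench). The axes turn with the door: x is the door's normal, pointing inward; -y runs along the door to the free edge, 272 mm away. The door panel is 15 mm thick (x -15 to 0 mm), 158 high.
- handle (a point): middle of the aluminium handle bar outside the door: round, 12 mm thick, 120 long, level, parallel to the door, 170 mm above the bench, 28 below the door's top edge, 39 mm clear of the door behind it; at (-60, -190, -28) mm from the hinge point, in its axes. Two posts, 55 mm either side of the middle, carry it.
- catch_pad (a point): where to press: on the flat top of the grey plastic catch arm, at (30, -200, -24) mm from the hinge point, in its axes. The arm stands level on the door's inner face and moves with it: 92 mm long, 40 wide, 5 thick. Its barb, 13 mm high, 77 mm from the door, hooks behind the cupboard's top front edge; at the stop a 60 mm gap over the arm is open from above. Shut, it is hidden.
- catch (a joint): how far the catch arm is pressed down, m: 0 up, 0.015 on its bottom stop. The barb is free below about 0.010. Spring: about 2.7 N to start, 5 N on the bottom stop. It springs back up when let go.
- canister: closed steel canister, 84 mm across, 130 high, standing on the cupboard's top; to be left alone; origin at the centre of its underside
- loaf_tin: empty dark steel loaf tin, 90 x 150 x 60 mm, on the cupboard's top; to be left alone; origin at the centre of its underside
- rolling_pin: wooden rolling pin, 410 mm long, 54 thick, lying on the bench to the right; to be left alone; origin at the centre of its underside
- scraper: bench scraper, 23 mm high, 150 wide, lying flat on the bench in front of the cupboard; the door swings over it without touching; to be left alone; origin at the centre of its underside

How it is judged:
On the way, in this order (a step that is already met when the one before it is completed fails the run):
1. the door is drawn ajar (more than 0.15 rad) with the catch up (value of joint door above 0.15 rad and value of joint catch below 0.004 m), for 0.1 s.
2. the catch is pressed down more than 8 mm by the fingers in the gap, the door still ajar (0.15 to 0.45 rad) (value of joint catch above 0.008 m and value of joint door between 0.15 and 0.45 rad and contact force between the fingers and catch above 0.5 N), for 0.1 s.
At the end, for the whole second after the job is handed in: The door stands open more than 1.4 rad (80 degrees) and at rest, the catch has sprung back up (within 4 mm), and the canister, loaf tin, scraper and rolling pin are each within 30 mm of where they began (value of joint door above 1.4 rad and velocity of joint door between -0.05 and 0.05 rad/s and value of joint catch below 0.004 m and distance of each of canister, loaf_tin, rolling_pin, scraper from where it was at the start of the episode below 0.03 m); the robot touches nothing.
It fails at once if the canister, loaf tin, scraper or rolling pin is shoved more than 50 mm or tipped (distance of any of canister, loaf_tin, rolling_pin, scraper from where it was at the start of the episode above 0.05 m or angle between any of canister, loaf_tin, rolling_pin, scraper's own z axis and vertical above 0.5 rad).
It also fails if it takes over 51 s, if anything falls off the work surface, if the arm or the gripper's body presses on something with over 40 N, if the wrist force passes 120 N, or if a joint passes its speed limit or range.

## Robot

A 6-joint arm with a two-finger parallel gripper is mounted at the origin on the work surface. World frame = base frame: x ahead of the robot, y to its left, z up, the work surface at z = 0. Lengths are in m, angles in rad, forces in N, time in s.
With the tool pointing down it reaches from about 0.25 to 0.775 m from the base axis. Payload 8.9 kg.
Tool frame: the origin (TCP) lies on the centre line of the jaws, within the pads' length; the fingertips stand 22 mm ahead of it and the grasp point (between the pads) lies 3 mm ahead of it; z points along the fingers, x is the direction in which the jaws open and shut, and the axes are right-handed (so a half turn about z gives the same grasp; the last joint's range is limited). The gripper opens to 85 mm and grips with 20 to 120 N. Pads are 22 mm wide; open, the fingers measure 114 mm over their backs; the gripper's body (76 mm by 85 mm) begins 54 mm behind the grasp point. The pads swing forward as they close: fully open they stand 13 mm farther back than shut.
Start: joints at [-1.374, 0.291, -0.153, 1.127, 0, 1.431], TCP at [0.173, -0.496, 0.222] pointing down, gripper open.
Joint ranges: [-2.52, 2.52], [-0.91, 1.74], [-1.3, 1.37], [-1.96, 2.02], [-1.52, 1.47], [-3.14, 3.14]. Speed limits (rad/s): [2.22, 2.22, 2.79, 3.14, 3.14, 3.14].

## Interface

Orientations are given as a rotation vector (axis times angle).
In Python, from plant import env gives the robot as it stands.
- The arm moves only by the tool move_arm, never from a script. Its argument "moves" is a list of rows, each an object of numbers: "dx", "dy", "dz": the shift along the tool's x, y, z in m; "rx", "ry", "rz": the turn, a rotation vector about the tool's x, y, z in degrees; "claw": the finger opening in m, from 0 to 0.0854. A call has 1 to 8 rows; each row shifts and turns the commanded pose from where the row before left it, along the tool's axes as they then stand; what a row does not reach is not made up. A row lasts 1/12 s, in which the tool goes at most 41.7 mm and 7.16 degrees, less where a joint would pass 70% of its speed; a pose out of reach is approached as far as the arm can. A call is refused whole if a number of a shift passes 0.0417 or a number of a turn 7.16, either way. A call with a gripper value outside its range is refused whole. The fingers move at their own pace and stop on an object; the grip force is fixed at half the most. Time passes only in rows, so rows that do not move let the fingers close. It gives the time, the measured TCP pose, the force and the opening at its end, in the units of the state.
- env.get_obs(): the state, without advancing time (a new reading comes with each control period).
- env.grab_frame(name): name is "scene" or "top" or "wrist"; returns the picture (400x640x3 uint8, blue, green, red); there is no depth.
- env.get_calibration(name): a dict with "K" (3x3 intrinsics, pixels), "rvec" (rotation vector, rad) and "tvec" (3), from world to camera coordinates, as OpenCV has them. Camera axes: x right, y down, z forward; pixel columns grow to the right and rows downward; lengths in m; the calibration is good to about 2 mm. A picture is of the moment at which its call begins: read the wrist's pose just before it. get_calibration takes no time and is no camera call; for the wrist camera it gives the pose at the moment of the call.
- env.job_done(): hands the job in, once; it reports no verdict.
The state is a dict: "time_s": time; "joint_pos": joint angles; "qd": joint speeds; "effort": joint torques, N m; "tcp_pos": TCP position; "ee_rot": TCP orientation; "contact_force": force on the tool from outside, world axes, zero at the start; "wrist_torque": the same for the moment, N m; "finger_gap": opening from 0.0 (shut) to 1.0 (fully open).
Only numpy, scipy, OpenCV 4.12 (cv2) and the standard library are available. Lean on these libraries where they do the work, as an engineer would, in place of code of your own. Each camera call takes 0.05 s, during which the arm holds its last target. There are 200 camera calls.

## Working session

There is one attempt and no reset: what is moved stays moved. The work goes in short steps, Python scripts to look and compute and a tool call to move; the robot and the scene stay as the last step left them, time stands still between calls to the robot, and variables do not carry over. Pictures are saved under pics/ and viewed, about 8 in all and at most 12, crops included, and the job is handed in when it is done.

Besides the shell and the picture viewer there is one more tool, called after "Call:" as name([rows], argument=value, ...), one row to a line, values as JSON. move_arm: Moves the arm, as the interface text tells. Its arguments: {"type":"object","properties":{"moves":{"type":"array"}},"required":["moves"]}

```bash
ls; mkdir -p pics; cat > h.py <<'E'
import numpy as np, cv2
from scipy.spatial.transform import Rotation as R
from plant import env
def cal(n):
    c=env.get_calibration(n); K=np.array(c["K"],float); Rm=cv2.Rodrigues(np.array(c["rvec"],float))[0]; return K,Rm,np.array(c["tvec"],float).ravel()
def ray(c,u,v):
    K,Rm,t=c; d=Rm.T@np.linalg.inv(K)@[u,v,1]; return -Rm.T@t,d
def onz(c,u,v,z):
    o,d=ray(c,u,v); return o+d*(z-o[2])/d[2]
def proj(c,p):
    K,Rm,t=c; q=K@(Rm@np.asarray(p)+t); return q[:2]/q[2]
def snap(n,f):
    c=cal(n); im=env.grab_frame(n); cv2.imwrite(f"pics/{f}.png",im); return c,im
E
python3 - <<'E'
from h import *
for n in("scene","top","wrist"):
    c,im=snap(n,n+"0"); print(n,c[0][0],-c[1].T@c[2],c[1][2])
print(env.get_obs())
a=cv2.imread("pics/top0.png");b=cv2.imread("pics/scene0.png")
E
```

```text
pics
scene [375.22603971   0.         321.45827936] [0.88992367 0.49012617 0.65583654] [-0.34760624 -0.72977881 -0.58872132]
top [405.72592686   0.         324.89075395] [ 0.47492764 -0.14124472  1.17289182] [ 0.0919445  -0.02390316 -0.9954772 ]
wrist [321.79911376   0.         319.54832032] [ 0.23453962 -0.47398912  0.37408071] [-0.25058002 -0.08616141 -0.96425405]
{'time_s': 0.15, 'joint_pos': array([-1.37430732e+00,  2.91165133e-01, -1.53976182e-01,  1.12671777e+00,
        4.59763014e-06,  1.43146480e+00]), 'qd': array([ 8.30638565e-06, -3.42771156e-03,  1.62810335e-03,  5.87232266e-04,
       -3.61799808e-04, -1.36982115e-03]), 'effort': array([ 1.43401856e-03, -5.37367845e+01,  3.31521356e+01,  1.13736987e-02,
       -2.39896399e-04,  1.25525037e-05]), 'tcp_pos': array([ 0.17292774, -0.49531412,  0.22104817]), 'ee_rot': array([-2.56085418e+00,  1.81852234e+00,  1.20843443e-03]), 'contact_force': array([ 0.21041415, -0.54277474,  0.68785345]), 'wrist_torque': array([-0.01816573,  0.06604038, -0.02853539]), 'finger_gap': 0.997463743277566}
```

View pics/top0.png

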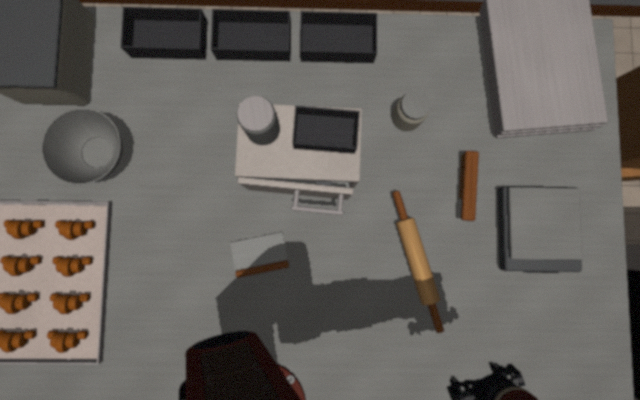

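View pics/scene0.png

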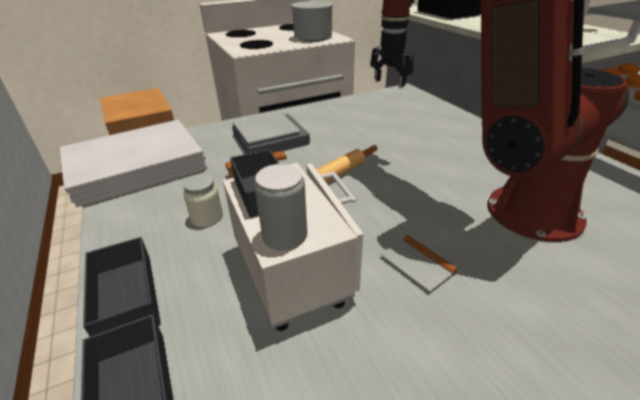

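The top view shows the cupboard at px (236–362, 103–192), the handle around (293–343, 190–213), the scraper at (260,253) and the pin running (397,192)–(438,330). In both views the door is nearly shut. I'll zoom in on the cupboard front.

```bash
python3 - <<'E'
from h import *
a=cv2.imread("pics/top0.png")[95:220,228:372]
cv2.imwrite("pics/crop.png",cv2.resize(a,None,fx=5,fy=4.8,interpolation=cv2.INTER_CUBIC))
E
```

```text
(no output)
```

View pics/crop.png

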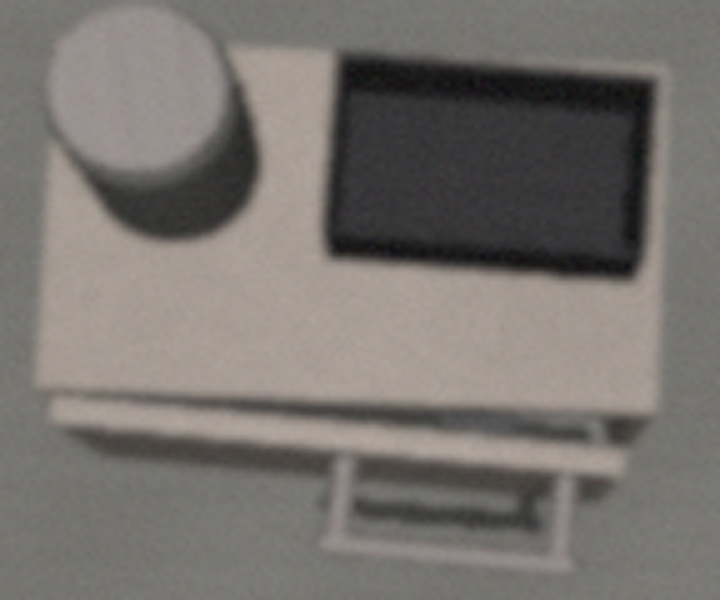

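The crop shows the cupboard-top corners FL (37,387), FR (657,412) and BR (667,65). The door's top inner edge runs (52,398)–(625,452), and the handle bar runs (322,545)–(572,566).

```bash
python3 - <<'E'
from h import *
c=cal("top")
P=lambda x,y,z:onz(c,228+x/5-.4,95+y/4.8-.4,z)
FL,FR,BR=P(37,387,.2),P(657,412,.2),P(667,65,.2)
print(FL,FR,BR,"w",np.linalg.norm(FL-FR),"d",np.linalg.norm(FR-BR))
ang=lambda a,b:np.degrees(np.arctan2(*(b-a)[[0,1]][::-1]))
print("front dir",ang(FR,FL)-90)
il,ir=P(52,398,.198),P(625,452,.198);print("door",il,ir,np.linalg.norm(il-ir),ang(ir,il)-90)
ol,orr=P(48,424,.198),P(622,476,.198);print("outer",ol,orr,ang(orr,ol)-90)
h1,h2=P(322,545,.170),P(572,566,.170);print("handle",h1,h2,(h1+h2)/2,np.linalg.norm(h1-h2),ang(h2,h1)-90)
for n,p in(("can",P(170,195,.2)),("tinFL",P(328,255,.2)),("tinFR",P(635,278,.2)),("scraper",onz(c,260,253,.02)),("pinend",onz(c,397,192,.03)),("pin2",onz(c,438,330,.03))):print(n,p)
o=env.get_obs();print(R.from_rotvec(o["ee_rot"]).as_matrix())
E
```

```text
[0.61389319 0.05253103 0.2       ] [ 0.60633428 -0.2467226   0.2       ] [ 0.78597643 -0.25060462  0.2       ] w 0.2993490786513661 d 0.17968408495176713
front dir -1.4469384995268513
door [0.60872916 0.04554644 0.198     ] [ 0.58599117 -0.2315195   0.198     ] 0.2779973849531661 -4.691582547848
outer [0.59554432 0.04702704 0.198     ] [ 0.57379534 -0.23015428  0.198     ] -4.486508794927474
handle [ 0.53853013 -0.08439045  0.17      ] [ 0.52956057 -0.20824     0.17      ] [ 0.53404535 -0.14631522  0.17      ] 0.12417393156388676 -4.142305748259915
can [ 0.71318846 -0.00852119  0.2       ]
tinFL [ 0.68376972 -0.08591024  0.2       ]
tinFR [ 0.67475706 -0.23556686  0.2       ]
scraper [0.42055522 0.01113253 0.02      ]
pinend [ 0.59795552 -0.37373873  0.03      ]
pin2 [ 0.21601036 -0.48661885  0.03      ]
[[ 3.29543875e-01 -9.44140240e-01 -2.02969841e-04]
 [-9.44139676e-01 -3.29543902e-01  1.04320522e-03]
 [-1.05181950e-03 -1.52150011e-04 -9.99999435e-01]]
```

Sizes agree: 299×180 mm for the cupboard, a handle of 124 mm, and a door angle of about 0.055 rad. The hinge comes out near (0.609, 0.040). I'll rise and turn the jaws toward the door normal.

Call:
move_arm([
  {"dz":-0.01,"rz":-7.1},
  {"dz":-0.01,"rz":-7.1},
  {"dz":-0.01,"rz":-7.1},
  {"dz":-0.01,"rz":-7.1},
  {"dz":-0.01,"rz":-7.1},
  {"dz":-0.01,"rz":-7.1},
  {"rz":-7.1},
  {"rz":-7.1},
])

```text
$.moves[0]: bad value
```

Call:
move_arm([
  {"rz":-7,"claw":0.045},
  {"rz":-2.5,"claw":0.045},
  {"claw":0.045},
])

```text
$.moves[0]: bad value
```

```bash
cat >> h.py <<'E'
def tool():
    o=env.get_obs(); p=o["tcp_pos"]; M=R.from_rotvec(o["ee_rot"]).as_matrix()
    print("t %.2f tcp %s yaw %.1f tilt %.1f F %s gap %.2f q6 %.2f"%(o["time_s"],p.round(4),np.degrees(np.arctan2(M[1,0],M[0,0])),np.degrees(np.arccos(-M[2,2])),o["contact_force"].round(1),o["finger_gap"],o["joint_pos"][5])); return p,M
def to(*t):
    p,M=tool(); print("to",t,(M.T@(np.array(t)-p)).round(4))
E
python3 -c "
from h import *
to(.534,-.146,.27)"
```

```text
t 0.15 tcp [ 0.1729 -0.4953  0.221 ] yaw -70.8 tilt 0.1 F [ 0.2 -0.5  0.7] gap 1.00 q6 1.43
to (0.534, -0.146, 0.27) [-0.2109 -0.456  -0.0487]
```

Perhaps every key is required in each row.

Call:
move_arm([
  {"dx":0,"dy":0,"dz":-0.01,"rx":0,"ry":0,"rz":-7.1,"claw":0.045},
  {"dx":0,"dy":0,"dz":-0.01,"rx":0,"ry":0,"rz":-7.1,"claw":0.045},
  {"dx":0,"dy":0,"dz":-0.01,"rx":0,"ry":0,"rz":-7.1,"claw":0.045},
  {"dx":0,"dy":0,"dz":-0.01,"rx":0,"ry":0,"rz":-7.1,"claw":0.045},
  {"dx":0,"dy":0,"dz":-0.01,"rx":0,"ry":0,"rz":-7.1,"claw":0.045},
  {"dx":0,"dy":0,"dz":0,"rx":0,"ry":0,"rz":-7.1,"claw":0.045},
  {"dx":0,"dy":0,"dz":0,"rx":0,"ry":0,"rz":-7.1,"claw":0.045},
  {"dx":0,"dy":0,"dz":0,"rx":0,"ry":0,"rz":-7.1,"claw":0.045},
])

```text
time_s: 0.82
tcp_pos: [0.173, -0.4956, 0.2715]
ee_rot: [-3.119, 0.372, 0.0]
contact_force: [-0.3, -0.5, 0.7]
finger_gap: 0.531
```

Call:
move_arm([
  {"dx":0,"dy":0,"dz":0,"rx":0,"ry":0,"rz":-7,"claw":0.045},
  {"dx":0,"dy":0,"dz":0,"rx":0,"ry":0,"rz":-2.5,"claw":0.045},
  {"dx":0,"dy":0,"dz":0,"rx":0,"ry":0,"rz":0,"claw":0.045},
])

```text
time_s: 1.07
tcp_pos: [0.173, -0.4955, 0.2713]
ee_rot: [-3.139, 0.119, 0.0]
contact_force: [-0.3, 0.4, -0.1]
finger_gap: 0.528
```

```bash
python3 -c "
from h import *
to(.534,-.146,.27)"
```

```text
t 1.07 tcp [ 0.173  -0.4955  0.2713] yaw -4.3 tilt 0.0 F [-0.3  0.4 -0.1] gap 0.53 q6 0.27
to (0.534, -0.146, 0.27) [ 0.3335 -0.3758  0.0014]
```

Call:
move_arm([
  {"dx":0.021,"dy":-0.0235,"dz":0,"rx":0,"ry":0,"rz":0,"claw":0.045},
  {"dx":0.021,"dy":-0.0235,"dz":0,"rx":0,"ry":0,"rz":0,"claw":0.045},
  {"dx":0.021,"dy":-0.0235,"dz":0,"rx":0,"ry":0,"rz":0,"claw":0.045},
  {"dx":0.021,"dy":-0.0235,"dz":0,"rx":0,"ry":0,"rz":0,"claw":0.045},
  {"dx":0.021,"dy":-0.0235,"dz":0,"rx":0,"ry":0,"rz":0,"claw":0.045},
  {"dx":0.021,"dy":-0.0235,"dz":0,"rx":0,"ry":0,"rz":0,"claw":0.045},
  {"dx":0.021,"dy":-0.0235,"dz":0,"rx":0,"ry":0,"rz":0,"claw":0.045},
  {"dx":0.021,"dy":-0.0235,"dz":0,"rx":0,"ry":0,"rz":0,"claw":0.045},
])

```text
time_s: 1.73
tcp_pos: [0.356, -0.32, 0.2715]
ee_rot: [-3.139, 0.126, -0.0]
contact_force: [0.3, -1.0, 0.7]
finger_gap: 0.524
```

Call:
move_arm([
  {"dx":0.021,"dy":-0.0235,"dz":0,"rx":0,"ry":0,"rz":0,"claw":0.045},
  {"dx":0.021,"dy":-0.0235,"dz":0,"rx":0,"ry":0,"rz":0,"claw":0.045},
  {"dx":0.021,"dy":-0.0235,"dz":0,"rx":0,"ry":0,"rz":0,"claw":0.045},
  {"dx":0.021,"dy":-0.0235,"dz":0,"rx":0,"ry":0,"rz":0,"claw":0.045},
  {"dx":0.021,"dy":-0.0235,"dz":0,"rx":0,"ry":0,"rz":0,"claw":0.045},
  {"dx":0.021,"dy":-0.0235,"dz":0,"rx":0,"ry":0,"rz":0,"claw":0.045},
  {"dx":0.021,"dy":-0.0235,"dz":0,"rx":0,"ry":0,"rz":0,"claw":0.045},
  {"dx":0.0,"dy":0,"dz":0,"rx":0,"ry":0,"rz":0,"claw":0.045},
])

```text
time_s: 2.4
tcp_pos: [0.5173, -0.1652, 0.271]
ee_rot: [-3.138, 0.12, -0.001]
contact_force: [-0.4, 0.1, 0.2]
finger_gap: 0.52
```

```bash
python3 - <<'E'
from h import *
to(.534,-.146,.27)
c,im=snap("wrist","w1")
for p in((.534,-.146,.17),(.609,.04,.198)): print(proj(c,p))
E
```

```text
t 2.40 tcp [ 0.5173 -0.1652  0.271 ] yaw -4.4 tilt 0.1 F [-0.4  0.1  0.2] gap 0.52 q6 1.20
to (0.534, -0.146, 0.27) [ 0.0152 -0.0204  0.0011]
[340.52435242 165.28842634]
[ 457.76158161 -163.96154486]
```

View pics/w1.png

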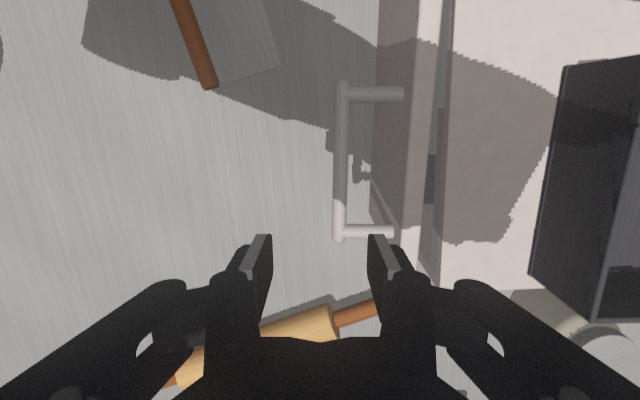

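The wrist view puts the bar's middle at about px (341,160), against a prediction of (340,165), so the position estimate holds. I'll descend on it.

Call:
move_arm([
  {"dx":0.015,"dy":-0.021,"dz":0,"rx":0,"ry":0,"rz":0,"claw":0.045},
  {"dx":0,"dy":0,"dz":0,"rx":0,"ry":0,"rz":0,"claw":0.045},
  {"dx":0,"dy":0,"dz":0.025,"rx":0,"ry":0,"rz":0,"claw":0.045},
  {"dx":0,"dy":0,"dz":0.025,"rx":0,"ry":0,"rz":0,"claw":0.045},
  {"dx":0,"dy":0,"dz":0.025,"rx":0,"ry":0,"rz":0,"claw":0.045},
  {"dx":0,"dy":0,"dz":0.025,"rx":0,"ry":0,"rz":0,"claw":0.045},
  {"dx":0,"dy":0,"dz":0,"rx":0,"ry":0,"rz":0,"claw":0.045},
])

```text
time_s: 3.03
tcp_pos: [0.5277, -0.1486, 0.1672]
ee_rot: [-3.137, 0.125, 0.011]
contact_force: [-1.9, 0.2, -0.9]
finger_gap: 0.529
```

Call:
move_arm([
  {"dx":0,"dy":0,"dz":0,"rx":0,"ry":0,"rz":0,"claw":0.006},
  {"dx":0,"dy":0,"dz":0,"rx":0,"ry":0,"rz":0,"claw":0.006},
  {"dx":0,"dy":0,"dz":0,"rx":0,"ry":0,"rz":0,"claw":0.006},
  {"dx":0,"dy":0,"dz":0,"rx":0,"ry":0,"rz":0,"claw":0.006},
  {"dx":0,"dy":0,"dz":0,"rx":0,"ry":0,"rz":0,"claw":0.006},
  {"dx":0,"dy":0,"dz":0,"rx":0,"ry":0,"rz":0,"claw":0.006},
])

```text
time_s: 3.53
tcp_pos: [0.5314, -0.1491, 0.1722]
ee_rot: [3.139, -0.122, 0.002]
contact_force: [-0.5, -0.8, -0.3]
finger_gap: 0.073
```

```bash
python3 - <<'E'
from h import *
p,M=tool()
H=np.array([.609,.040]); r=p[:2]-H
a0=np.arctan2(r[1],r[0]); print(np.linalg.norm(r), np.hypot(.06,.19))
# tcp/yaw along the arc
for d in(2,4,6,8,10,12):
    a=R.from_euler('z',-d,degrees=True).as_matrix()[:2,:2]
    print(d,(M[:2,:2].T@(H+a@r-p[:2])).round(4))
E
```

```text
t 3.53 tcp [ 0.5314 -0.1491  0.1722] yaw -4.5 tilt 0.1 F [-0.5 -0.8 -0.3] gap 0.07 q6 1.24
0.20443666484036796 0.19924858845171275
2 [-0.0068 -0.0023]
4 [-0.0134 -0.0048]
6 [-0.02   -0.0076]
8 [-0.0265 -0.0106]
10 [-0.0328 -0.0138]
12 [-0.0391 -0.0173]
```

The gap reads 6 mm, but the bar is 12 mm thick, so the grip looks like a miss. Checking.

```bash
python3 - <<'E'
from h import *
c,im=snap("wrist","w2");c2,s=snap("scene","s2")
z=cv2.resize(s[110:260,220:400],(0,0),fx=2.6,fy=2.6,interpolation=cv2.INTER_CUBIC)
out=np.zeros((600,800,3),np.uint8); w=cv2.resize(im[150:400,150:500],(0,0),fx=.9,fy=.9)
out[:z.shape[0],:z.shape[1]]=z; out[375:375+w.shape[0],:w.shape[1]]=w
cv2.imwrite("pics/c2.png",out)
E
```

```text
(no output)
```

View pics/c2.png

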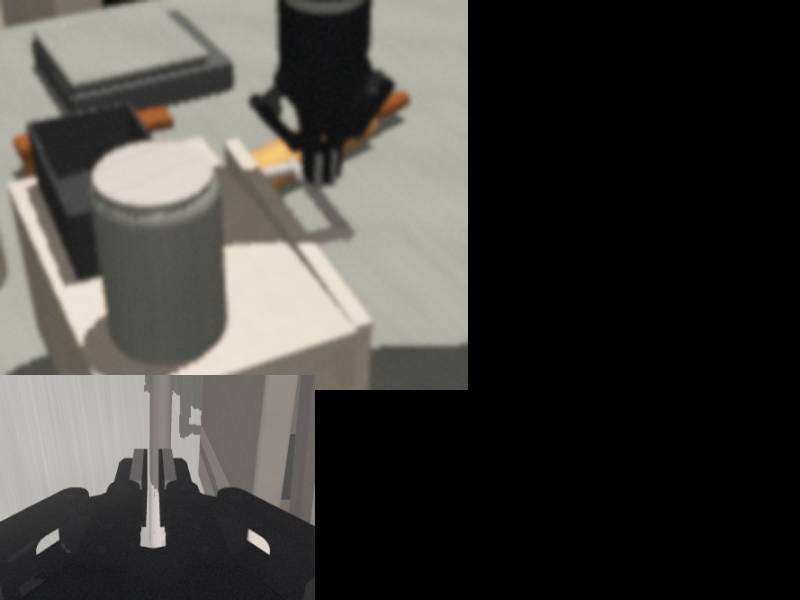

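The bar is between the fingers (wrist inset, about (155,470)). Pulling along the arc.

Call:
move_arm([
  {"dx":-0.0067,"dy":-0.0023,"dz":0,"rx":0,"ry":0,"rz":2,"claw":0.0},
  {"dx":-0.0067,"dy":-0.0023,"dz":0,"rx":0,"ry":0,"rz":2,"claw":0.0},
  {"dx":-0.0067,"dy":-0.0023,"dz":0,"rx":0,"ry":0,"rz":2,"claw":0.0},
  {"dx":-0.0067,"dy":-0.0023,"dz":0,"rx":0,"ry":0,"rz":2,"claw":0.0},
  {"dx":-0.0067,"dy":-0.0023,"dz":0,"rx":0,"ry":0,"rz":2,"claw":0.0},
  {"dx":0,"dy":0,"dz":0,"rx":0,"ry":0,"rz":0,"claw":0.0},
  {"dx":0,"dy":0,"dz":0,"rx":0,"ry":0,"rz":0,"claw":0.0},
])

```text
time_s: 4.22
tcp_pos: [0.4997, -0.1327, 0.1717]
ee_rot: [3.117, -0.394, 0.001]
contact_force: [0.3, -0.4, 0.2]
finger_gap: 0.004
```

```bash
python3 - <<'E'
from h import *
tool()
c,im=snap("top","t3")
cv2.imwrite("pics/c3.png",cv2.resize(im[95:220,228:372],None,fx=5,fy=4.8,interpolation=cv2.INTER_CUBIC))
E
```

```text
t 4.22 tcp [ 0.4997 -0.1327  0.1717] yaw -14.4 tilt 0.0 F [ 0.3 -0.4  0.2] gap 0.00 q6 1.42
```

View pics/c3.png

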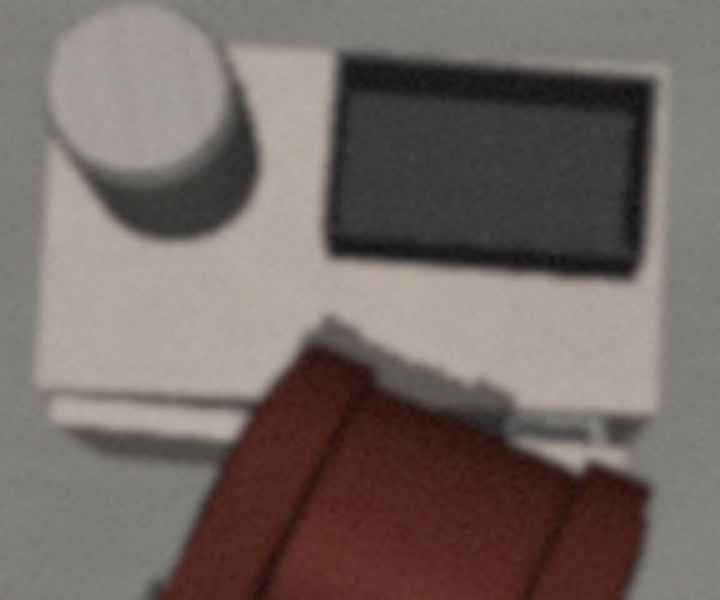

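The door did not move and the fingers closed fully, so they must have passed over the bar. I'll check the bar's height with the wrist view.

```bash
python3 - <<'E'
from h import *
p,M=tool()
c,im=snap("wrist","w4")
e=[(.5385,-.0844),(.5296,-.2082)]
for z in(.19,.17,.15,.13): print(z,[proj(c,(*q,z)).round(0) for q in e], proj(c,(.534,-.146,z)).round(0))
for d in(0,.022): print("tip",d,proj(c,p+M[:,2]*d))
E
```

```text
t 4.27 tcp [ 0.5    -0.1329  0.1717] yaw -14.4 tilt 0.0 F [-0.4  0.  -0.3] gap 0.00 q6 1.42
0.19 [array([385., 130.]), array([415., 372.])] [401. 264.]
0.17 [array([376., 127.]), array([405., 344.])] [392. 245.]
0.15 [array([370., 124.]), array([397., 322.])] [384. 231.]
0.13 [array([365., 122.]), array([390., 303.])] [378. 219.]
tip 0 [322.59174384 239.12023958]
tip 0.022 [322.24524784 223.92472048]
```

View pics/w4.png

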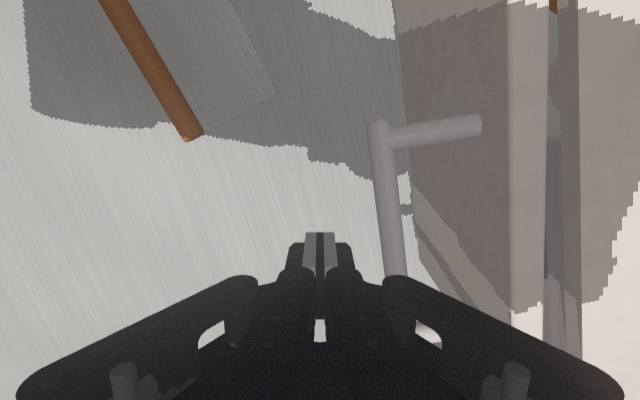

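The bar's end at (379,127) and its line match z = 0.17. The fingertip edge sits at v≈233, lower than predicted, so I'll work out how far ahead the tips really reach.

```bash
python3 - <<'E'
from h import *
p,M=tool();c=cal("wrist")
for y in(-.011,0,.011):
  print(y,[(d,proj(c,p+M@np.array([0,y,d])).round(0)) for d in(-.04,-.02,-.01,0,.01,.022)])
K,Rm,t=c;o=-Rm.T@t;print("cam in tool",M.T@(o-p)); print("cam fwd in tool",M.T@Rm[2])
E
```

```text
t 4.32 tcp [ 0.5001 -0.1329  0.1717] yaw -14.4 tilt 0.0 F [-1.1  0.1  0. ] gap -0.00 q6 1.42
-0.011 [(-0.04, array([324., 254.])), (-0.02, array([323., 234.])), (-0.01, array([323., 226.])), (0, array([323., 219.])), (0.01, array([322., 213.])), (0.022, array([322., 206.]))]
0 [(-0.04, array([323., 280.])), (-0.02, array([323., 257.])), (-0.01, array([323., 247.])), (0, array([323., 239.])), (0.01, array([322., 232.])), (0.022, array([322., 224.]))]
0.011 [(-0.04, array([323., 304.])), (-0.02, array([323., 278.])), (-0.01, array([323., 268.])), (0, array([323., 259.])), (0.01, array([322., 250.])), (0.022, array([322., 241.]))]
cam in tool [-0.00149868 -0.0660066  -0.15305242]
cam fwd in tool [-1.66930812e-04  2.65143663e-01  9.64208904e-01]
```

By image and by behaviour, the tips end about 20 mm behind the TCP rather than 22 mm ahead of it, so they passed over the bar. I'll go back over the bar and lower in stages, watching the force.

Call:
move_arm([
  {"dx":0,"dy":0,"dz":-0.025,"rx":0,"ry":0,"rz":-5,"claw":0.045},
  {"dx":0,"dy":0,"dz":0,"rx":0,"ry":0,"rz":-5,"claw":0.045},
  {"dx":0,"dy":0,"dz":0,"rx":0,"ry":0,"rz":0,"claw":0.045},
])

```text
time_s: 4.57
tcp_pos: [0.5008, -0.1332, 0.1974]
ee_rot: [3.139, -0.115, 0.003]
contact_force: [-0.2, 0.2, -0.4]
finger_gap: 0.415
```

```bash
python3 -c "
from h import *
to(.534,-.146,.172)"
```

```text
t 4.57 tcp [ 0.5008 -0.1332  0.1974] yaw -4.2 tilt 0.1 F [-0.2  0.2 -0.4] gap 0.41 q6 1.24
to (0.534, -0.146, 0.172) [0.034  0.0103 0.0255]
```

Call:
move_arm([
  {"dx":0.017,"dy":0.005,"dz":0,"rx":0,"ry":0,"rz":0,"claw":0.045},
  {"dx":0.017,"dy":0.005,"dz":0,"rx":0,"ry":0,"rz":0,"claw":0.045},
  {"dx":0,"dy":0,"dz":0,"rx":0,"ry":0,"rz":0,"claw":0.045},
  {"dx":0,"dy":0,"dz":0.015,"rx":0,"ry":0,"rz":0,"claw":0.045},
  {"dx":0,"dy":0,"dz":0.015,"rx":0,"ry":0,"rz":0,"claw":0.045},
  {"dx":0,"dy":0,"dz":0.012,"rx":0,"ry":0,"rz":0,"claw":0.045},
  {"dx":0,"dy":0,"dz":0,"rx":0,"ry":0,"rz":0,"claw":0.045},
])

```text
time_s: 5.15
tcp_pos: [0.5307, -0.1445, 0.1517]
ee_rot: [-3.137, 0.125, 0.007]
contact_force: [-0.6, 0.2, -0.3]
finger_gap: 0.529
```

Call:
move_arm([
  {"dx":0,"dy":0,"dz":0.01,"rx":0,"ry":0,"rz":0,"claw":0.045},
  {"dx":0,"dy":0,"dz":0.008,"rx":0,"ry":0,"rz":0,"claw":0.045},
  {"dx":0,"dy":0,"dz":0,"rx":0,"ry":0,"rz":0,"claw":0.045},
])

```text
time_s: 5.4
tcp_pos: [0.5383, -0.1464, 0.1406]
ee_rot: [3.137, -0.122, 0.02]
contact_force: [1.0, 2.5, 26.8]
finger_gap: 0.527
```

Call:
move_arm([
  {"dx":0,"dy":0,"dz":0,"rx":0,"ry":0,"rz":0,"claw":0.0},
  {"dx":0,"dy":0,"dz":0,"rx":0,"ry":0,"rz":0,"claw":0.0},
  {"dx":0,"dy":0,"dz":0,"rx":0,"ry":0,"rz":0,"claw":0.0},
  {"dx":0,"dy":0,"dz":0,"rx":0,"ry":0,"rz":0,"claw":0.0},
  {"dx":0,"dy":0,"dz":0,"rx":0,"ry":0,"rz":0,"claw":0.0},
  {"dx":0,"dy":0,"dz":0,"rx":0,"ry":0,"rz":0,"claw":0.0},
])

```text
time_s: 5.9
tcp_pos: [0.5346, -0.146, 0.1384]
ee_rot: [3.138, -0.123, 0.007]
contact_force: [0.6, 0.8, 15.2]
finger_gap: 0.124
```

The jaws now stop at 10.6 mm, so the bar is gripped. There is about 15 N of upward force, so I'll ease up 3 mm and then start the pull.

Call:
move_arm([
  {"dx":0,"dy":0,"dz":-0.003,"rx":0,"ry":0,"rz":0,"claw":0.0},
  {"dx":0,"dy":0,"dz":0,"rx":0,"ry":0,"rz":0,"claw":0.0},
])

```text
time_s: 6.07
tcp_pos: [0.532, -0.1448, 0.1386]
ee_rot: [-3.138, 0.123, 0.003]
contact_force: [1.6, 1.6, -6.9]
finger_gap: 0.119
```

Call:
move_arm([
  {"dx":-0.0067,"dy":-0.0023,"dz":0,"rx":0,"ry":0,"rz":2,"claw":0.0},
  {"dx":-0.0067,"dy":-0.0023,"dz":0,"rx":0,"ry":0,"rz":2,"claw":0.0},
  {"dx":-0.0067,"dy":-0.0023,"dz":0,"rx":0,"ry":0,"rz":2,"claw":0.0},
  {"dx":0,"dy":0,"dz":0,"rx":0,"ry":0,"rz":0,"claw":0.0},
])

```text
time_s: 6.4
tcp_pos: [0.5123, -0.135, 0.1386]
ee_rot: [-3.126, 0.289, 0.003]
contact_force: [3.8, 3.5, -14.7]
finger_gap: 0.115
```

Gripped firmly. Continuing in 2° steps to the stop.

Call:
move_arm([
  {"dx":-0.0067,"dy":-0.0023,"dz":0.001,"rx":0,"ry":0,"rz":2,"claw":0.0},
  {"dx":-0.0067,"dy":-0.0023,"dz":0,"rx":0,"ry":0,"rz":2,"claw":0.0},
  {"dx":-0.0067,"dy":-0.0023,"dz":0,"rx":0,"ry":0,"rz":2,"claw":0.0},
  {"dx":0,"dy":0,"dz":0,"rx":0,"ry":0,"rz":0,"claw":0.0},
])

```text
time_s: 6.73
tcp_pos: [0.4957, -0.1243, 0.1385]
ee_rot: [-3.108, 0.451, -0.002]
contact_force: [5.0, 3.5, -6.4]
finger_gap: 0.123
```

Call:
move_arm([
  {"dx":-0.0033,"dy":-0.0012,"dz":0,"rx":0,"ry":0,"rz":1,"claw":0.0},
  {"dx":-0.0033,"dy":-0.0012,"dz":0,"rx":0,"ry":0,"rz":1,"claw":0.0},
  {"dx":0,"dy":0,"dz":0,"rx":0,"ry":0,"rz":0,"claw":0.0},
])

```text
time_s: 6.98
tcp_pos: [0.4949, -0.1237, 0.1387]
ee_rot: [3.097, -0.504, 0.015]
contact_force: [22.0, -10.2, -25.4]
finger_gap: 0.12
```

```bash
python3 - <<'E'
from h import *
p,M=tool(); c,im=snap("wrist","w5")
E
```

```text
t 6.98 tcp [ 0.4949 -0.1237  0.1387] yaw -18.5 tilt 0.6 F [ 22.  -10.2 -25.4] gap 0.12 q6 1.51
```

View pics/w5.png

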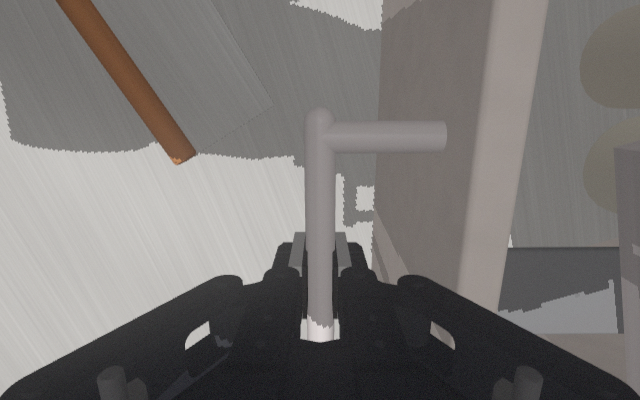

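The wrist view shows the bar vertical between the pads (320,110–330) and the door at the stop, with pull force at 22 N. Yaw −18° puts the door at about 0.29 rad. I'll ease off, hold, open and rise.

Call:
move_arm([
  {"dx":0.006,"dy":0.001,"dz":0.001,"rx":0,"ry":0,"rz":-1,"claw":0.0},
  {"dx":0,"dy":0,"dz":0,"rx":0,"ry":0,"rz":0,"claw":0.0},
  {"dx":0,"dy":0,"dz":0,"rx":0,"ry":0,"rz":0,"claw":0.04},
  {"dx":0,"dy":0,"dz":0,"rx":0,"ry":0,"rz":0,"claw":0.04},
  {"dx":0,"dy":0,"dz":0,"rx":0,"ry":0,"rz":0,"claw":0.04},
  {"dx":0,"dy":0,"dz":0,"rx":0,"ry":0,"rz":0,"claw":0.04},
])

```text
time_s: 7.53
tcp_pos: [0.4951, -0.1237, 0.1375]
ee_rot: [-3.105, 0.476, 0.0]
contact_force: [-0.1, -0.9, -0.1]
finger_gap: 0.468
```

Call:
move_arm([
  {"dx":0,"dy":0,"dz":-0.02,"rx":0,"ry":0,"rz":0,"claw":0.04},
  {"dx":0,"dy":0,"dz":-0.03,"rx":0,"ry":0,"rz":0,"claw":0.04},
  {"dx":0,"dy":0,"dz":-0.03,"rx":0,"ry":0,"rz":0,"claw":0.04},
  {"dx":0,"dy":0,"dz":-0.03,"rx":0,"ry":0,"rz":0,"claw":0.0},
  {"dx":0,"dy":0,"dz":-0.02,"rx":0,"ry":0,"rz":0,"claw":0.0},
  {"dx":0,"dy":0,"dz":0,"rx":0,"ry":0,"rz":0,"claw":0.0},
])

```text
time_s: 8.03
tcp_pos: [0.4971, -0.1244, 0.2718]
ee_rot: [3.104, -0.476, 0.01]
contact_force: [0.1, -0.1, -0.0]
finger_gap: 0.05
```

```bash
python3 - <<'E'
from h import *
p,M=tool(); c,im=snap("wrist","w6")
H=np.array([.609,.040])
for ph in(-16,-18):
    Rm=R.from_euler('z',ph,degrees=True).as_matrix()
    for n,l in(("pad",(.03,-.2,-.024)),("edge",(0,-.272,0)),("bar",(-.06,-.19,-.028))):
        P=np.array([*H,.198])+Rm@np.array(l); print(ph,n,P.round(4),proj(c,P).round(0))
E
```

```text
t 8.03 tcp [ 0.4971 -0.1244  0.2718] yaw -17.4 tilt 0.4 F [ 0.1 -0.1 -0. ] gap 0.05 q6 1.49
-16 pad [ 0.5827 -0.1605  0.174 ] [434. 201.]
-16 edge [ 0.534  -0.2215  0.198 ] [401. 296.]
-16 bar [ 0.499  -0.1261  0.17  ] [323. 190.]
-18 pad [ 0.5757 -0.1595  0.174 ] [425. 202.]
-18 edge [ 0.5249 -0.2187  0.198 ] [389. 296.]
-18 bar [ 0.4932 -0.1222  0.17  ] [315. 188.]
```

View pics/w6.png

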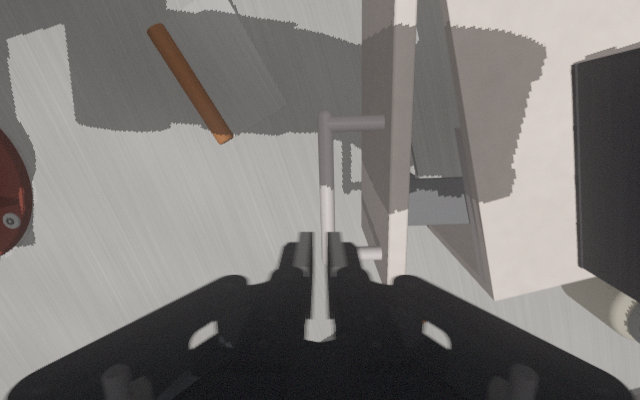

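The wrist view shows the catch arm in the gap at px (410–468, 178–225). Its centre at about (437,201) matches the predicted pad (434,201), giving the pad at (0.581, −0.160, 0.174).

```bash
python3 -c "
from h import *
to(.581,-.160,.20)"
```

```text
t 8.08 tcp [ 0.4964 -0.1242  0.2695] yaw -17.4 tilt 0.2 F [ 0.6 -0.6  0.2] gap -0.00 q6 1.49
to (0.581, -0.16, 0.2) [0.0912 0.0088 0.0699]
```

Call:
move_arm([
  {"dx":0.03,"dy":0.003,"dz":0,"rx":0,"ry":0,"rz":0,"claw":0.0},
  {"dx":0.03,"dy":0.003,"dz":0,"rx":0,"ry":0,"rz":0,"claw":0.0},
  {"dx":0.031,"dy":0.003,"dz":0,"rx":0,"ry":0,"rz":0,"claw":0.0},
  {"dx":0,"dy":0,"dz":0,"rx":0,"ry":0,"rz":0,"claw":0.0},
  {"dx":0,"dy":0,"dz":0.03,"rx":0,"ry":0,"rz":0,"claw":0.0},
  {"dx":0,"dy":0,"dz":0.02,"rx":0,"ry":0,"rz":0,"claw":0.0},
  {"dx":0,"dy":0,"dz":0,"rx":0,"ry":0,"rz":0,"claw":0.0},
  {"dx":0,"dy":0,"dz":0,"rx":0,"ry":0,"rz":0,"claw":0.0},
])

```text
time_s: 8.75
tcp_pos: [0.578, -0.1591, 0.2161]
ee_rot: [-3.104, 0.477, 0.006]
contact_force: [-1.2, 0.2, 0.4]
finger_gap: -0.001
```

```bash
python3 - <<'E'
from h import *
to(.581,-.160,.154); c,im=snap("wrist","w7")
E
```

```text
t 8.75 tcp [ 0.578  -0.1591  0.2161] yaw -17.5 tilt 0.2 F [-1.2  0.2  0.4] gap -0.00 q6 1.48
to (0.581, -0.16, 0.154) [ 0.0034 -0.      0.0621]
```

View pics/w7.png

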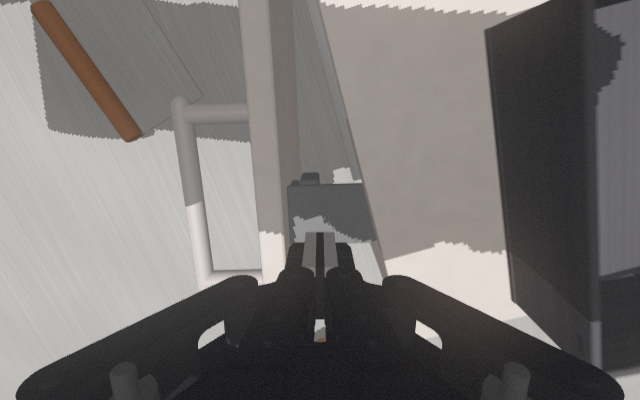

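The closed fingers sit over the catch arm (arm px 288–375 × 183–240, tips at (320,233)), slightly nearer the door. I'll shift +6 mm inward and lower in stages.

Call:
move_arm([
  {"dx":0.006,"dy":0,"dz":0.01,"rx":0,"ry":0,"rz":0,"claw":0.0},
  {"dx":0,"dy":0,"dz":0.01,"rx":0,"ry":0,"rz":0,"claw":0.0},
  {"dx":0,"dy":0,"dz":0,"rx":0,"ry":0,"rz":0,"claw":0.0},
])

```text
time_s: 9.05
tcp_pos: [0.5846, -0.1613, 0.1958]
ee_rot: [-3.105, 0.477, 0.003]
contact_force: [-0.4, -0.1, -0.1]
finger_gap: -0.003
```

Call:
move_arm([
  {"dx":0,"dy":0,"dz":0.01,"rx":0,"ry":0,"rz":0,"claw":0.0},
  {"dx":0,"dy":0,"dz":0.01,"rx":0,"ry":0,"rz":0,"claw":0.0},
  {"dx":0,"dy":0,"dz":0,"rx":0,"ry":0,"rz":0,"claw":0.0},
])

```text
time_s: 9.3
tcp_pos: [0.5839, -0.161, 0.1752]
ee_rot: [-3.104, 0.477, 0.005]
contact_force: [0.5, -0.2, -0.5]
finger_gap: -0.001
```

Call:
move_arm([
  {"dx":0,"dy":0,"dz":0.006,"rx":0,"ry":0,"rz":0,"claw":0.0},
  {"dx":0,"dy":0,"dz":0.006,"rx":0,"ry":0,"rz":0,"claw":0.0},
  {"dx":0,"dy":0,"dz":0,"rx":0,"ry":0,"rz":0,"claw":0.0},
])

```text
time_s: 9.55
tcp_pos: [0.5847, -0.1614, 0.1644]
ee_rot: [-3.105, 0.477, 0.002]
contact_force: [-0.4, -0.4, 0.5]
finger_gap: -0.001
```

Call:
move_arm([
  {"dx":0,"dy":0,"dz":0.006,"rx":0,"ry":0,"rz":0,"claw":0.0},
  {"dx":0,"dy":0,"dz":0,"rx":0,"ry":0,"rz":0,"claw":0.0},
])

```text
time_s: 9.72
tcp_pos: [0.585, -0.1615, 0.159]
ee_rot: [3.105, -0.477, 0.0]
contact_force: [0.6, -0.1, 3.7]
finger_gap: 0.001
```

Call:
move_arm([
  {"dx":0,"dy":0,"dz":0.005,"rx":0,"ry":0,"rz":0,"claw":0.0},
  {"dx":0,"dy":0,"dz":0,"rx":0,"ry":0,"rz":0,"claw":0.0},
])

```text
time_s: 9.88
tcp_pos: [0.5851, -0.1615, 0.1541]
ee_rot: [3.105, -0.477, 0.0]
contact_force: [0.1, -0.7, 4.2]
finger_gap: -0.002
```

Call:
move_arm([
  {"dx":0,"dy":0,"dz":0.005,"rx":0,"ry":0,"rz":0,"claw":0.0},
  {"dx":0,"dy":0,"dz":0,"rx":0,"ry":0,"rz":0,"claw":0.0},
])

```text
time_s: 10.05
tcp_pos: [0.5852, -0.1615, 0.1493]
ee_rot: [3.105, -0.477, 0.0]
contact_force: [1.0, -0.7, 4.1]
finger_gap: -0.0
```

Contact came between TCP z 0.164 and 0.159, and the force is rising like the spring. A little more.

Call:
move_arm([
  {"dx":0,"dy":0,"dz":0.0015,"rx":0,"ry":0,"rz":0,"claw":0.0},
  {"dx":0,"dy":0,"dz":0,"rx":0,"ry":0,"rz":0,"claw":0.0},
  {"dx":0,"dy":0,"dz":0,"rx":0,"ry":0,"rz":0,"claw":0.0},
])

```text
time_s: 10.3
tcp_pos: [0.586, -0.1617, 0.1492]
ee_rot: [3.105, -0.477, 0.004]
contact_force: [0.4, 0.4, 10.1]
finger_gap: 0.002
```

Call:
move_arm([
  {"dx":0,"dy":0,"dz":0.0015,"rx":0,"ry":0,"rz":0,"claw":0.0},
  {"dx":0,"dy":0,"dz":0,"rx":0,"ry":0,"rz":0,"claw":0.0},
])

```text
time_s: 10.47
tcp_pos: [0.587, -0.1618, 0.149]
ee_rot: [3.105, -0.476, 0.008]
contact_force: [0.4, 0.8, 16.4]
finger_gap: -0.002
```

On the bottom stop. I'll ease slightly, then draw the door along the arc with the catch held down.

Call:
move_arm([
  {"dx":0,"dy":0,"dz":-0.0012,"rx":0,"ry":0,"rz":0,"claw":0.0},
  {"dx":-0.007,"dy":0.0013,"dz":0,"rx":0,"ry":0,"rz":2,"claw":0.0},
  {"dx":-0.007,"dy":0.0013,"dz":0,"rx":0,"ry":0,"rz":2,"claw":0.0},
  {"dx":-0.007,"dy":0.0013,"dz":0,"rx":0,"ry":0,"rz":2,"claw":0.0},
  {"dx":0,"dy":0,"dz":0,"rx":0,"ry":0,"rz":0,"claw":0.0},
])

```text
time_s: 10.88
tcp_pos: [0.564, -0.1577, 0.1491]
ee_rot: [-3.075, 0.642, -0.003]
contact_force: [0.2, 3.3, 10.1]
finger_gap: 0.001
```

Call:
move_arm([
  {"dx":-0.007,"dy":0.0013,"dz":0,"rx":0,"ry":0,"rz":2,"claw":0.0},
  {"dx":-0.007,"dy":0.0013,"dz":0,"rx":0,"ry":0,"rz":2,"claw":0.0},
  {"dx":-0.007,"dy":0.0013,"dz":0,"rx":0,"ry":0,"rz":2,"claw":0.0},
  {"dx":-0.007,"dy":0.0013,"dz":0,"rx":0,"ry":0,"rz":2,"claw":0.0},
  {"dx":-0.007,"dy":0.0013,"dz":0,"rx":0,"ry":0,"rz":2,"claw":0.0},
  {"dx":0,"dy":0,"dz":0,"rx":0,"ry":0,"rz":0,"claw":0.0},
])

```text
time_s: 11.38
tcp_pos: [0.5304, -0.1465, 0.1491]
ee_rot: [-3.006, 0.906, -0.004]
contact_force: [2.0, 6.0, 10.2]
finger_gap: 0.001
```

```bash
python3 - <<'E'
from h import *
p,M=tool(); c,im=snap("wrist","w8")
E
```

```text
t 11.38 tcp [ 0.5304 -0.1465  0.1491] yaw -33.5 tilt 0.2 F [ 2.   6.  10.2] gap 0.00 q6 1.75
```

View pics/w8.png

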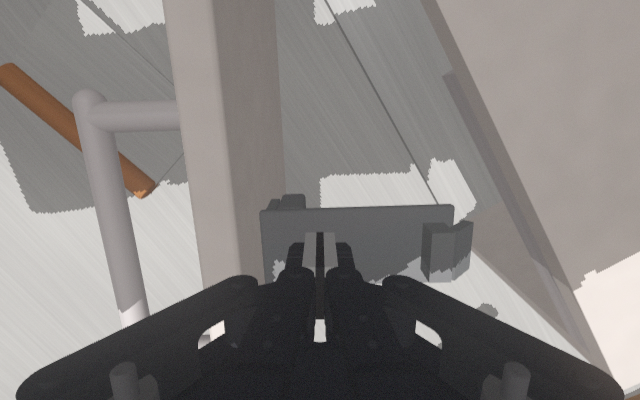

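The barb (450,250) is well clear of the cupboard's edge and the door follows. I'll keep swinging.

Call:
move_arm([
  {"dx":-0.014,"dy":0.0021,"dz":0,"rx":0,"ry":0,"rz":4,"claw":0.0},
  {"dx":-0.014,"dy":0.0021,"dz":0,"rx":0,"ry":0,"rz":4,"claw":0.0},
  {"dx":-0.014,"dy":0.0021,"dz":0,"rx":0,"ry":0,"rz":4,"claw":0.0},
  {"dx":-0.014,"dy":0.0021,"dz":0,"rx":0,"ry":0,"rz":4,"claw":0.0},
  {"dx":-0.014,"dy":0.0021,"dz":0,"rx":0,"ry":0,"rz":4,"claw":0.0},
  {"dx":-0.014,"dy":0.0021,"dz":0,"rx":0,"ry":0,"rz":4,"claw":0.0},
  {"dx":-0.014,"dy":0.0021,"dz":0,"rx":0,"ry":0,"rz":4,"claw":0.0},
  {"dx":0,"dy":0,"dz":0,"rx":0,"ry":0,"rz":0,"claw":0.0},
])

```text
time_s: 12.1
tcp_pos: [0.4521, -0.0869, 0.1491]
ee_rot: [-2.695, 1.608, -0.004]
contact_force: [2.5, 1.9, 9.4]
finger_gap: 0.002
```

```bash
python3 - <<'E'
from h import *
p,M=tool(); H=np.array([.609,.040]); r=p[:2]-H; print(r,(M[:2,:2].T@r),env.get_obs()["joint_pos"])
q=p[:2].copy()
for d in range(5,40,5):
    a=R.from_euler('z',-d,degrees=True).as_matrix()[:2,:2]; n=H+a@r
    print(d,n.round(3),(M[:2,:2].T@(n-q)).round(4)); q=n
E
```

```text
t 12.10 tcp [ 0.4521 -0.0869  0.1491] yaw -61.6 tilt 0.2 F [2.5 1.9 9.4] gap 0.00 q6 2.30
[-0.15689952 -0.12685507] [0.03706825 0.19833033] [-0.35094673  0.22481045 -0.44538665  0.89739675  0.00289158  2.29550834]
5 [ 0.442 -0.073] [-0.0174  0.0025]
10 [ 0.432 -0.058] [-0.0176  0.0009]
15 [ 0.425 -0.042] [-0.0176 -0.0006]
20 [ 0.418 -0.026] [-0.0175 -0.0021]
25 [ 0.413 -0.009] [-0.0172 -0.0036]
30 [0.41  0.009] [-0.0168 -0.0051]
35 [0.408 0.026] [-0.0163 -0.0066]
```

Call:
move_arm([
  {"dx":-0.0174,"dy":0.0025,"dz":0,"rx":0,"ry":0,"rz":2.5,"claw":0.0},
  {"dx":-0.0175,"dy":0.0017,"dz":0,"rx":0,"ry":0,"rz":2.5,"claw":0.0},
  {"dx":-0.0176,"dy":0.0009,"dz":0,"rx":0,"ry":0,"rz":2.5,"claw":0.0},
  {"dx":-0.0176,"dy":0.0002,"dz":0,"rx":0,"ry":0,"rz":2.5,"claw":0.0},
  {"dx":-0.0175,"dy":-0.0006,"dz":0,"rx":0,"ry":0,"rz":2.5,"claw":0.0},
  {"dx":-0.0174,"dy":-0.0014,"dz":0,"rx":0,"ry":0,"rz":2.5,"claw":0.0},
  {"dx":-0.0174,"dy":-0.0021,"dz":0,"rx":0,"ry":0,"rz":2.5,"claw":0.0},
  {"dx":0,"dy":0,"dz":0,"rx":0,"ry":0,"rz":0,"claw":0.0},
])

```text
time_s: 12.77
tcp_pos: [0.4078, 0.0258, 0.149]
ee_rot: [-2.422, 1.997, -0.003]
contact_force: [-1.9, -0.2, 15.3]
finger_gap: -0.0
```

```bash
python3 - <<'E'
from h import *
p,M=tool(); print(p[:2]-[.609,.04]); c,im=snap("wrist","w9")
E
```

```text
t 12.77 tcp [0.4078 0.0258 0.149 ] yaw -79.0 tilt 0.2 F [-1.9 -0.2 15.3] gap -0.00 q6 2.83
[-0.20119808 -0.01423015]
```

View pics/w9.png

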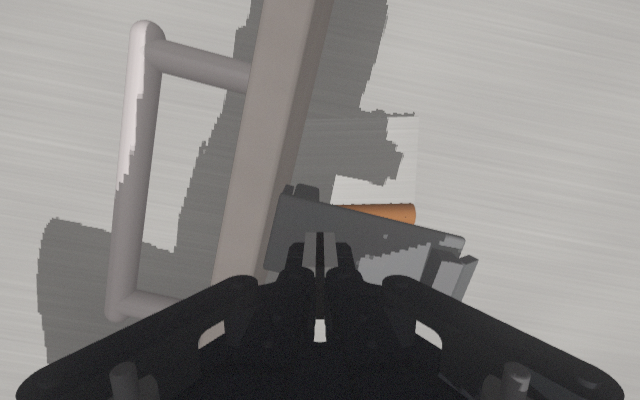

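The door leads the tool by about 13°, so it stands at roughly 1.6 rad. I'll lift straight out and move clear.

Call:
move_arm([
  {"dx":0,"dy":0,"dz":-0.01,"rx":0,"ry":0,"rz":0,"claw":0.0},
  {"dx":0,"dy":0,"dz":-0.02,"rx":0,"ry":0,"rz":0,"claw":0.0},
  {"dx":0,"dy":0,"dz":-0.03,"rx":0,"ry":0,"rz":0,"claw":0.0},
  {"dx":0,"dy":0,"dz":-0.03,"rx":0,"ry":0,"rz":0,"claw":0.0},
  {"dx":0,"dy":0,"dz":-0.03,"rx":0,"ry":0,"rz":0,"claw":0.0},
  {"dx":0,"dy":0,"dz":-0.03,"rx":0,"ry":0,"rz":0,"claw":0.0},
])

```text
time_s: 13.32
tcp_pos: [0.4064, 0.0238, 0.299]
ee_rot: [2.425, -1.997, -0.001]
contact_force: [1.4, 1.0, 0.2]
finger_gap: -0.001
```

Call:
move_arm([
  {"dx":0.04,"dy":0,"dz":0,"rx":0,"ry":0,"rz":0,"claw":0.0},
  {"dx":0.04,"dy":0,"dz":0,"rx":0,"ry":0,"rz":0,"claw":0.0},
  {"dx":0.04,"dy":0,"dz":0,"rx":0,"ry":0,"rz":0,"claw":0.0},
  {"dx":0.04,"dy":0,"dz":0,"rx":0,"ry":0,"rz":0,"claw":0.0},
  {"dx":0.04,"dy":0,"dz":0,"rx":0,"ry":0,"rz":0,"claw":0.0},
  {"dx":0.04,"dy":0,"dz":0,"rx":0,"ry":0,"rz":0,"claw":0.0},
  {"dx":0,"dy":0,"dz":0,"rx":0,"ry":0,"rz":0,"claw":0.0},
  {"dx":0,"dy":0,"dz":0,"rx":0,"ry":0,"rz":0,"claw":0.0},
])

```text
time_s: 13.98
tcp_pos: [0.4526, -0.2135, 0.2968]
ee_rot: [2.421, -2.001, -0.002]
contact_force: [0.8, 0.1, -0.3]
finger_gap: -0.003
```

```bash
python3 - <<'E'
from h import *
tool(); c,im=snap("top","t9")
cv2.imwrite("pics/c9.png",cv2.resize(im[80:345,200:450],None,fx=2.2,fy=2.2,interpolation=cv2.INTER_CUBIC))
E
```

```text
t 13.98 tcp [ 0.4526 -0.2135  0.2968] yaw -79.1 tilt 0.1 F [ 0.8  0.1 -0.3] gap -0.00 q6 2.37
```

The viewer limit is reached, so I'll check by numbers: the door strip in the top view, and the objects before against after.

```bash
python3 - <<'E'
from h import *
c=cal("top"); a=cv2.imread("pics/top0.png"); b=cv2.imread("pics/t9.png")
d=b.min(2).astype(int)-a.min(2)
corn=[(.30,.12),(.62,.12),(.62,-.02),(.30,-.02)]
px=np.array([proj(c,(*q,.198)) for q in corn]).round(0); x0,y0=px.min(0).astype(int);x1,y1=px.max(0).astype(int);print(x0,x1,y0,y1)
hsv=cv2.cvtColor(b,cv2.COLOR_BGR2HSV)
m=((b[:,:,2].astype(int)-b[:,:,0]>8)&(b.min(2)>120)).astype(np.uint8)  # warm white
m2=np.zeros_like(m); m2[y0:y1,x0:x1]=m[y0:y1,x0:x1]
n,l,s,_=cv2.connectedComponentsWithStats(m2)
for i in range(1,n):
    if s[i,4]>60:
        y,x=np.where(l==i); W=np.array([onz(c,u,v,.198)[:2] for u,v in zip(x,y)])
        (ce,wh,an)=cv2.minAreaRect(W.astype(np.float32)*1000); vx,vy,_,_=cv2.fitLine(W.astype(np.float32),cv2.DIST_HUBER,0,.01,.01).ravel()
        print(s[i],np.array(ce).round(),np.array(wh).round(),"dir deg",np.degrees(np.arctan2(vy,vx)))
# objects: difference inside boxes
for nm,(u0,u1,v0,v1) in dict(can=(236,280,95,146),tin=(292,360,104,154),scraper=(228,292,230,278),pin=(388,445,188,335)).items():
    A=cv2.cvtColor(a[v0:v1,u0:u1],cv2.COLOR_BGR2GRAY).astype(np.float32);B=cv2.cvtColor(b[v0:v1,u0:u1],cv2.COLOR_BGR2GRAY).astype(np.float32)
    print(nm,"shift px",cv2.phaseCorrelate(A,B),"mean absdiff",abs(A-B).mean())
for nm,im in(("0",a),("9",b)):
    h=cv2.cvtColor(im,cv2.COLOR_BGR2HSV); o=cv2.inRange(h,(5,120,60),(25,255,255))
    for k,(u0,u1,v0,v1) in dict(scr=(228,292,230,290),pin=(388,445,188,335)).items():
        y,x=np.where(o[v0:v1,u0:u1]); print(nm,k,len(x),x.mean()+u0,y.mean()+v0,x.min()+u0,x.max()+u0,y.min()+v0,y.max()+v0)
E
```

```text
202 265 172 308
[ 209  172   56  119 1125] [492.  58.] [ 85. 291.] dir deg -3.5397978
can shift px ((0.48671605651029637, -0.008083107462947936), 1.0805429024951447) mean absdiff 14.949643
tin shift px ((-0.0515342064721267, 0.024351972121998244), 1.1589181542396545) mean absdiff 8.757941
scraper shift px ((-3.8357992156954595, -0.4180543626156421), 0.16094684042036533) mean absdiff 28.815104
pin shift px ((-0.2091441664497964, 0.15640670458539319), 0.3445927564832899) mean absdiff 37.331425
0 scr 57 246.68421052631578 271.4561403508772 236 282 265 276
0 pin 1696 415.5919811320755 255.43160377358492 393 439 191 331
9 scr 93 267.60215053763443 267.93548387096774 245 287 262 274
9 pin 2347 412.4098849595228 271.8010225820196 388 444 192 334
```

The door line runs at −3.5°, which is about 1.61 rad open. The tin and canister have not shifted. The arm never came near the scraper or pin, and the differences there are from changed shadows. Handing in.

```bash
python3 -c "
from h import *
tool(); env.job_done(); tool()"
```

```text
t 14.03 tcp [ 0.4524 -0.2122  0.2971] yaw -79.1 tilt 0.1 F [ 0.2 -0.2 -0.1] gap -0.00 q6 2.37
the job is handed in; nothing more can be done
the job is handed in; nothing more can be done
```

I opened the cupboard door to about 1.61 rad (past square), lifted the arm clear and handed the job in at 14 s. No verdict was reported.

**What happened**
- **First grip:** it missed, because the fingertips ended about 15–20 mm behind the TCP rather than 22 mm ahead as the interface text says. The closed fingers passed over the bar and the door did not move.
- **Second grip:** I gripped about 35 mm lower and pulled the door until the catch stopped it at about 0.29 rad. While lowering for this grip there was a 27 N upward contact that I did not explain; it is under the limit.
- **Catch:** I let go, put the closed fingers into the gap and pressed the catch to its bottom stop. I then swung the door past the catch while still pressing.

**Last checks**
- **Door:** 1.61 rad, from the door's line in the top view. That patch may include part of the handle, but the wrist view agreed at about 1.6.
- **Canister and loaf tin:** shifted by 0.5 px or less.
- **Scraper and rolling pin:** inconclusive. Shadows and the arm changed the picture there: the scraper gave a weak 4 px match, and the colour masks disagreed before and after. The tool never came lower than 0.137 m or touched either one.
- **Robot:** about 0 N on the tool at the end, so it was free of everything.
- **Catch sprung back up:** not confirmed. The fingers had left it, but I had used all 12 picture views.

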